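# Set out the food ring that matches the sample

## Robot

A 6-joint arm with a two-finger parallel gripper is mounted at the origin on the work surface. World frame = base frame: x ahead of the robot, y to its left, z up, the work surface at z = 0. Lengths are in m, angles in rad, forces in N, time in s.
With the tool pointing down it reaches from about 0.375 to 0.9 m from the base axis. Payload 3.1 kg.
Tool frame: the origin (TCP) lies midway between the tips of the shut fingers; the grasp point (between the pads) lies bot.tcp_to_grasp behind it (bot.tcp_to_grasp is the distance from the TCP to the grasp point, in m); z points along the fingers, y is the line along which they close (so a half turn about z gives the same grasp; the last joint's range is limited). The gripper opens to 87 mm and grips with 3 to 60 N. Pads are 19 mm wide; open, the fingers measure 117 mm over their backs; the gripper's body (75 mm by 190 mm) begins 51 mm behind the grasp point.
Start: joints at [0.967, 0.527, 1.433, -0, 1.181, -0.178], TCP at [0.258, 0.569, 0.185] pointing down, gripper open.
Joint ranges: [-3.08, 3.08], [-0.75, 2.2], [0.22, 2.44], [-1.43, 4.57], [0, 2.65], [-2.85, 2.85]. Speed limits (rad/s): [2.79, 2.79, 3.14, 3.14, 3.14, 3.14].

## Interface

Orientations are given as a 3x3 rotation matrix whose columns are the frame's x, y, z axes.
In Python, from bench import bot, imaging, order gives the robot as it stands. The module is installed in compiled form; this text tells all that it offers.
- The arm moves only by the tool step_arm, never from a script. Its argument "moves" is a list of rows, each a list of 5 numbers: the opening, from -1 (shut) to 1 (fully open), then the shift along the tool's x, y, z in mm, then the turn about the tool's z in rad. A call has 1 to 10 rows; each row shifts and turns the commanded pose from where the row before left it, along the tool's axes as they then stand; what a row does not reach is not made up. A row lasts 1/10 s, in which the tool goes at most 50 mm and 8.59 degrees, less where a joint would pass 70% of its speed; a pose out of reach is approached as far as the arm can. A call is refused whole if a number of a shift passes 50 or a number of a turn 0.15, either way. A call with a gripper value outside its range is refused whole. The fingers move at their own pace and stop on an object; "newtons" is the grip in N (left out, the last holds). Time passes only in rows, so rows that do not move let the fingers close. It gives the time, the measured TCP pose, the force, the opening and the grip force at its end, in the units of the state.
- bot.read_state(): the state, without advancing time (a new reading comes with each control period).
- imaging.grab_frame(name): name is "scene" or "top" or "wrist"; returns (picture, depth): 400x640x3 uint8, red, green, blue; 400x640 float32, m along the optical axis (not along the pixel's ray), 0 where there is no reading.
- imaging.camera_model(name): a dict with "camera_matrix" (3x3 intrinsics, pixels), "dist" ([k1, k2, p1, p2, k3] as OpenCV has them; the pictures are not rectified), "pose" (4x4, takes a point from camera to world coordinates). Camera axes: x right, y up, looking along -z (the intrinsics and any distortion apply to the point x, -y, -z); pixel columns grow to the right and rows downward; lengths in m; the calibration is good to about 2 mm. A picture is of the moment at which its call begins: read the wrist's pose just before it. camera_model takes no time and is no camera call; for the wrist camera it gives the pose at the moment of the call.
- order.close_job(): hands the job in; it is judged then, once.
The state is a dict: "clock": time; "joints": joint angles; "qvel": joint speeds; "joint_torque": joint torques, N m; "position": TCP position; "tool_rot": TCP orientation; "force": force on the tool from outside, world axes, zero at the start; "moment": the same for the moment, N m; "gripper_width": finger opening in m; "finger_force": force on a finger pad.
Only numpy, scipy, OpenCV 4.12 (cv2) and the standard library are available. Lean on these libraries where they do the work, as an engineer would, in place of code of your own. Each camera call takes 0.05 s, during which the arm holds its last target. There are 200 camera calls.

## Task

One steel sample lies on the wooden board beside the rack: open only the gate of the bay whose food ring has that same shape (swing it out square to the rack), then slide that ring out along the bench, without lifting it, and centre it on the black round filling pad. Then shut the gate again, and last swing the funnel over the ring as far as its stop. Leave the samples, the other rings and everything else on the bench where they are.

Things in the scene. Friction and masses are not known exactly. Their poses are not given: they have to be found in the camera images.
- ring_triangle_c (a point): Centre, half-way up (20 mm over the bench), of the loose steel food ring shaped as an equilateral triangle, outer sides 125 mm (each side's outer face 36 mm from the centre, corners 72 mm): an open hoop, no top or bottom, walls 4 mm thick, 40 mm high, about 0.25 kg, in one of the bays. Shut fingertips fit down inside it to drag it. z up; one flat side faces its -x.
- ring_square_c (a point): Centre, half-way up (20 mm over the bench), of the loose steel food ring shaped as a square, outer sides 98 mm (outer faces 49 mm from the centre): an open hoop, no top or bottom, walls 4 mm thick, 40 mm high, about 0.25 kg, in one of the bays. Shut fingertips fit down inside it to drag it. z up; one flat side faces its -x.
- ring_hexagon_c (a point): Centre, half-way up (20 mm over the bench), of the loose steel food ring shaped as a regular hexagon, 104 mm across flats (outer faces 52 mm from the centre, corners 60 mm): an open hoop, no top or bottom, walls 4 mm thick, 40 mm high, about 0.25 kg, in one of the bays. Shut fingertips fit down inside it to drag it. z up; one flat side faces its -x.
- sample_triangle_c (a point): Centre of the loose steel triangle sample, a flat hoop 12 mm high with walls 8 mm wide and the same outline as the triangle ring. One of the three samples lies on the wooden board beside the rack: that one shows the shape wanted. The two others lie in the long black tray behind the rack and mean nothing.
- sample_square_c (a point): Centre of the loose steel square sample, a flat hoop 12 mm high with walls 8 mm wide and the same outline as the square ring. One of the three samples lies on the wooden board beside the rack: that one shows the shape wanted. The two others lie in the long black tray behind the rack and mean nothing.
- sample_hexagon_c (a point): Centre of the loose steel hexagon sample, a flat hoop 12 mm high with walls 8 mm wide and the same outline as the hexagon ring. One of the three samples lies on the wooden board beside the rack: that one shows the shape wanted. The two others lie in the long black tray behind the rack and mean nothing.
- board_c (a point): Centre of the top of the square wooden sample board (170 mm, 8 mm thick), to the left of the rack. The sample wanted lies within 20 mm of this point; the other two are more than 150 mm away.
- bay_left (a point): Centre of the left (+y) bay of the black rack, on the bench; +x to the closed back, -x out of the mouth, +y left. 132 mm wide; walls 45 mm high run from 75 mm in front to 80 mm behind this point; no floor. Bays are 140 mm apart, one ring in each. The gate's upright hinge axis is at x -85, y +70 mm from here (post 45 mm high); shut, the gate's pin is at x -85, y -35 mm.
- gate_left (a joint): Gate of the left (+y) bay, rad: 0 shut across the mouth, 1.57 square to it, towards the robot; stop at 1.9. Aluminium bar 125 mm long, 8 thick, 12 to 32 mm over the bench, hinged at the mouth's +y post. An upright pin, 12 mm thick, 105 mm from the hinge, stands from the bar to 85 mm over the bench: push or pinch it to swing the gate, which stays where left (0.5 N).
- bay_mid (a point): Centre of the middle bay of the black rack, on the bench; +x to the closed back, -x out of the mouth, +y left. 132 mm wide; walls 45 mm high run from 75 mm in front to 80 mm behind this point; no floor. Bays are 140 mm apart, one ring in each. The gate's upright hinge axis is at x -85, y +70 mm from here (post 45 mm high); shut, the gate's pin is at x -85, y -35 mm.
- gate_mid (a joint): Gate of the middle bay, rad: 0 shut across the mouth, 1.57 square to it, towards the robot; stop at 1.9. Aluminium bar 125 mm long, 8 thick, 12 to 32 mm over the bench, hinged at the mouth's +y post. An upright pin, 12 mm thick, 105 mm from the hinge, stands from the bar to 85 mm over the bench: push or pinch it to swing the gate, which stays where left (0.5 N).
- bay_right (a point): Centre of the right (-y) bay of the black rack, on the bench; +x to the closed back, -x out of the mouth, +y left. 132 mm wide; walls 45 mm high run from 75 mm in front to 80 mm behind this point; no floor. Bays are 140 mm apart, one ring in each. The gate's upright hinge axis is at x -85, y +70 mm from here (post 45 mm high); shut, the gate's pin is at x -85, y -35 mm.
- gate_right (a joint): Gate of the right (-y) bay, rad: 0 shut across the mouth, 1.57 square to it, towards the robot; stop at 1.9. Aluminium bar 125 mm long, 8 thick, 12 to 32 mm over the bench, hinged at the mouth's +y post. An upright pin, 12 mm thick, 105 mm from the hinge, stands from the bar to 85 mm over the bench: push or pinch it to swing the gate, which stays where left (0.5 N).
- pad (a point): Centre of the thin black round filling pad (150 mm across, flush with the bench), where the ring goes. Axes: the funnel's hinge lies 150 mm along this frame's -y.
- funnel (a joint): Swing arm of the filling funnel, rad: 0 at its stop, with the spout straight over the pad's centre; starts at 1.0 to 1.3, swung to the pad's +x side (away from the robot). Stays where it is left (about 1.2 N at its pin).
- funnel_hinge (a point): Point on the upright hinge axis of the funnel's arm, 130 mm over the bench; axes as the pad's. Its post stands on a foot 80 mm across; the hub, 36 mm across, tops out at 112 mm.
- funnel_pin (a point): Axis of the upright push pin on the funnel's arm, 130 mm over the bench: 12 mm thick, from 105 to 160 mm high, 85 mm from the hinge. The arm is 12 mm wide, its top 105 mm high. Push it back towards the pad. The funnel hangs at the arm's end, 150 mm from the hinge: 86 mm across at its rim, 55 to 132 mm over the bench (its spout clears a ring by 15 mm).
- clay_a_c (a point): Bystander: terracotta pot, 76 mm across the rim, 66 high; a point on it. Leave alone.
- clay_b_c (a point): Bystander: terracotta pot, 76 mm across the rim, 66 high; a point on it. Leave alone.
- tin_c (a point): Bystander: food tin, 100 mm across, 150 high; a point on it. Leave alone.
- shaker_c (a point): Bystander: white shaker, 50 mm across, 100 high; a point on it. Leave alone.
Not all that is in view belongs to the job. Leave any blue look-alike of the part that bears ring_triangle_c alone.

How it is judged:
On the way, in this order (a step that is already met when the one before it is completed fails the run):
1. the gate of the bay with the matching ring is open (over 1.2 rad), the ring still in the bay (((horizontal distance between sample_triangle_c and board_c below 0.06 m and horizontal distance between ring_triangle_c and bay_left below 0.04 m and value of joint gate_left above 1.2 rad) or (horizontal distance between sample_triangle_c and board_c below 0.06 m and horizontal distance between ring_triangle_c and bay_mid below 0.04 m and value of joint gate_mid above 1.2 rad) or (horizontal distance between sample_triangle_c and board_c below 0.06 m and horizontal distance between ring_triangle_c and bay_right below 0.04 m and value of joint gate_right above 1.2 rad) or (horizontal distance between sample_square_c and board_c below 0.06 m and horizontal distance between ring_square_c and bay_left below 0.04 m and value of joint gate_left above 1.2 rad) or (horizontal distance between sample_square_c and board_c below 0.06 m and horizontal distance between ring_square_c and bay_mid below 0.04 m and value of joint gate_mid above 1.2 rad) or (horizontal distance between sample_square_c and board_c below 0.06 m and horizontal distance between ring_square_c and bay_right below 0.04 m and value of joint gate_right above 1.2 rad) or (horizontal distance between sample_hexagon_c and board_c below 0.06 m and horizontal distance between ring_hexagon_c and bay_left below 0.04 m and value of joint gate_left above 1.2 rad) or (horizontal distance between sample_hexagon_c and board_c below 0.06 m and horizontal distance between ring_hexagon_c and bay_mid below 0.04 m and value of joint gate_mid above 1.2 rad) or (horizontal distance between sample_hexagon_c and board_c below 0.06 m and horizontal distance between ring_hexagon_c and bay_right below 0.04 m and value of joint gate_right above 1.2 rad))), for 0.1 s.
2. the matching ring is centred on the pad within 18 mm, the gate still open and the funnel still aside (value of joint funnel above 0.7 rad and value of joint any of gate_left, gate_mid, gate_right above 0.6 rad and ((horizontal distance between sample_triangle_c and board_c below 0.06 m and horizontal distance between ring_triangle_c and pad below 0.018 m) or (horizontal distance between sample_square_c and board_c below 0.06 m and horizontal distance between ring_square_c and pad below 0.018 m) or (horizontal distance between sample_hexagon_c and board_c below 0.06 m and horizontal distance between ring_hexagon_c and pad below 0.018 m))), for 0.2 s.
3. all gates are shut (under 0.15 rad), the funnel still aside (value of joint each of gate_left, gate_mid, gate_right below 0.15 rad and value of joint funnel above 0.7 rad), for 0.1 s.
4. the funnel is at its stop over the ring (under 0.06 rad) (value of joint funnel below 0.06 rad), for 0.1 s.
At the end, for the whole second after the job is handed in: The ring whose shape matches the sample on the board lies flat on the bench, its centre within 18 mm of the pad's centre; the funnel is at its stop (under 0.06 rad) over it; all three gates are shut (under 0.15 rad); the other two rings are still in their bays (value of joint each of gate_left, gate_mid, gate_right below 0.15 rad and value of joint funnel below 0.06 rad and ((horizontal distance between sample_triangle_c and board_c below 0.06 m and horizontal distance between ring_triangle_c and pad below 0.018 m and height (world z) of ring_triangle_c below 0.025 m and angle between ring_triangle_c's own z axis and vertical below 0.1 rad and (horizontal distance between ring_square_c and bay_left below 0.04 m or horizontal distance between ring_square_c and bay_mid below 0.04 m or horizontal distance between ring_square_c and bay_right below 0.04 m) and (horizontal distance between ring_hexagon_c and bay_left below 0.04 m or horizontal distance between ring_hexagon_c and bay_mid below 0.04 m or horizontal distance between ring_hexagon_c and bay_right below 0.04 m)) or (horizontal distance between sample_square_c and board_c below 0.06 m and horizontal distance between ring_square_c and pad below 0.018 m and height (world z) of ring_square_c below 0.025 m and angle between ring_square_c's own z axis and vertical below 0.1 rad and (horizontal distance between ring_triangle_c and bay_left below 0.04 m or horizontal distance between ring_triangle_c and bay_mid below 0.04 m or horizontal distance between ring_triangle_c and bay_right below 0.04 m) and (horizontal distance between ring_hexagon_c and bay_left below 0.04 m or horizontal distance between ring_hexagon_c and bay_mid below 0.04 m or horizontal distance between ring_hexagon_c and bay_right below 0.04 m)) or (horizontal distance between sample_hexagon_c and board_c below 0.06 m and horizontal distance between ring_hexagon_c and pad below 0.018 m and height (world z) of ring_hexagon_c below 0.025 m and angle between ring_hexagon_c's own z axis and vertical below 0.1 rad and (horizontal distance between ring_triangle_c and bay_left below 0.04 m or horizontal distance between ring_triangle_c and bay_mid below 0.04 m or horizontal distance between ring_triangle_c and bay_right below 0.04 m) and (horizontal distance between ring_square_c and bay_left below 0.04 m or horizontal distance between ring_square_c and bay_mid below 0.04 m or horizontal distance between ring_square_c and bay_right below 0.04 m)))); the robot touches nothing.
It fails at once if a gate of a bay with a ring of another shape is opened (over 0.4 rad) ((horizontal distance between sample_triangle_c and board_c below 0.06 m and horizontal distance between ring_square_c and bay_left below 0.04 m and value of joint gate_left above 0.4 rad) or (horizontal distance between sample_triangle_c and board_c below 0.06 m and horizontal distance between ring_square_c and bay_mid below 0.04 m and value of joint gate_mid above 0.4 rad) or (horizontal distance between sample_triangle_c and board_c below 0.06 m and horizontal distance between ring_square_c and bay_right below 0.04 m and value of joint gate_right above 0.4 rad) or (horizontal distance between sample_triangle_c and board_c below 0.06 m and horizontal distance between ring_hexagon_c and bay_left below 0.04 m and value of joint gate_left above 0.4 rad) or (horizontal distance between sample_triangle_c and board_c below 0.06 m and horizontal distance between ring_hexagon_c and bay_mid below 0.04 m and value of joint gate_mid above 0.4 rad) or (horizontal distance between sample_triangle_c and board_c below 0.06 m and horizontal distance between ring_hexagon_c and bay_right below 0.04 m and value of joint gate_right above 0.4 rad) or (horizontal distance between sample_square_c and board_c below 0.06 m and horizontal distance between ring_triangle_c and bay_left below 0.04 m and value of joint gate_left above 0.4 rad) or (horizontal distance between sample_square_c and board_c below 0.06 m and horizontal distance between ring_triangle_c and bay_mid below 0.04 m and value of joint gate_mid above 0.4 rad) or (horizontal distance between sample_square_c and board_c below 0.06 m and horizontal distance between ring_triangle_c and bay_right below 0.04 m and value of joint gate_right above 0.4 rad) or (horizontal distance between sample_square_c and board_c below 0.06 m and horizontal distance between ring_hexagon_c and bay_left below 0.04 m and value of joint gate_left above 0.4 rad) or (horizontal distance between sample_square_c and board_c below 0.06 m and horizontal distance between ring_hexagon_c and bay_mid below 0.04 m and value of joint gate_mid above 0.4 rad) or (horizontal distance between sample_square_c and board_c below 0.06 m and horizontal distance between ring_hexagon_c and bay_right below 0.04 m and value of joint gate_right above 0.4 rad) or (horizontal distance between sample_hexagon_c and board_c below 0.06 m and horizontal distance between ring_triangle_c and bay_left below 0.04 m and value of joint gate_left above 0.4 rad) or (horizontal distance between sample_hexagon_c and board_c below 0.06 m and horizontal distance between ring_triangle_c and bay_mid below 0.04 m and value of joint gate_mid above 0.4 rad) or (horizontal distance between sample_hexagon_c and board_c below 0.06 m and horizontal distance between ring_triangle_c and bay_right below 0.04 m and value of joint gate_right above 0.4 rad) or (horizontal distance between sample_hexagon_c and board_c below 0.06 m and horizontal distance between ring_square_c and bay_left below 0.04 m and value of joint gate_left above 0.4 rad) or (horizontal distance between sample_hexagon_c and board_c below 0.06 m and horizontal distance between ring_square_c and bay_mid below 0.04 m and value of joint gate_mid above 0.4 rad) or (horizontal distance between sample_hexagon_c and board_c below 0.06 m and horizontal distance between ring_square_c and bay_right below 0.04 m and value of joint gate_right above 0.4 rad)).
It fails at once if a ring of another shape is moved more than 30 mm ((horizontal distance between sample_triangle_c and board_c below 0.06 m and distance of ring_square_c from where it was at the start of the episode above 0.03 m) or (horizontal distance between sample_triangle_c and board_c below 0.06 m and distance of ring_hexagon_c from where it was at the start of the episode above 0.03 m) or (horizontal distance between sample_square_c and board_c below 0.06 m and distance of ring_triangle_c from where it was at the start of the episode above 0.03 m) or (horizontal distance between sample_square_c and board_c below 0.06 m and distance of ring_hexagon_c from where it was at the start of the episode above 0.03 m) or (horizontal distance between sample_hexagon_c and board_c below 0.06 m and distance of ring_triangle_c from where it was at the start of the episode above 0.03 m) or (horizontal distance between sample_hexagon_c and board_c below 0.06 m and distance of ring_square_c from where it was at the start of the episode above 0.03 m)).
It fails at once if a ring is lifted more than 25 mm off the bench (height (world z) of any of ring_triangle_c, ring_square_c, ring_hexagon_c above 0.045 m).
It fails at once if a sample is moved more than 30 mm (distance of any of sample_triangle_c, sample_square_c, sample_hexagon_c from where it was at the start of the episode above 0.03 m).
It fails at once if a bystander is moved more than 30 mm (distance of any of clay_a_c, clay_b_c, tin_c, shaker_c from where it was at the start of the episode above 0.03 m).
It also fails if it takes over 72 s, if anything falls off the work surface, if the arm or the gripper's body presses on something with over 40 N, if the wrist force passes 120 N, or if a joint passes its speed limit or range.

## Working session

There is one attempt and no reset: what is moved stays moved. The work goes in short steps, Python scripts to look and compute and a tool call to move; the robot and the scene stay as the last step left them, time stands still between calls to the robot, and variables do not carry over. Pictures are saved under pics/ and viewed, at most 10 in all, crops included, and the job is handed in when it is done.

Besides the shell and the picture viewer there is one more tool, called after "Call:" as name(argument=value, ...) on one line, values as JSON. step_arm: Moves the arm, as the interface text tells. Its arguments: {"type":"object","properties":{"moves":{"type":"array","items":{"type":"array","items":{"type":"number"}}},"newtons":{"type":"number"}},"required":["moves"]}

```bash
mkdir -p pics
cat > h.py <<'E'
import numpy as np, cv2
from bench import bot, imaging, order
def pts(name):
    m=imaging.camera_model(name); im,d=imaging.grab_frame(name)
    K=np.array(m["camera_matrix"],float); D=np.array(m["dist"],float); P=np.array(m["pose"])
    v,u=np.mgrid[0:400,0:640]
    n=cv2.undistortPoints(np.stack([u,v],-1).reshape(-1,1,2).astype(np.float32),K,D).reshape(400,640,2)
    c=np.stack([n[...,0]*d,-n[...,1]*d,-d],-1)
    w=c@P[:3,:3].T+P[:3,3]; w[d==0]=np.nan
    return im,d,w
E
python3 - <<'E'
from h import *
for n in ("scene","top"):
    im,d,w=pts(n); np.savez("pics/%s.npz"%n,im=im,d=d,w=w)
    cv2.imwrite("pics/%s0.png"%n,im[...,::-1])
    m=imaging.camera_model(n);print(n,np.round(m["pose"],3).tolist(),m["camera_matrix"][0],m["dist"])
s=bot.read_state();print(s["clock"],s["position"],np.round(s["tool_rot"],3),bot.tcp_to_grasp,s["gripper_width"])
E
```

```text
scene [[0.724, -0.501, 0.473, 1.204], [0.689, 0.524, -0.5, -0.593], [0.003, 0.689, 0.725, 1.111], [0.0, 0.0, 0.0, 1.0]] [372.870145     0.         314.42644993] [-0.06541171  0.          0.          0.          0.        ]
top [[0.046, 0.977, -0.206, 0.269], [-0.999, 0.046, -0.006, 0.092], [0.004, 0.206, 0.979, 1.329], [0.0, 0.0, 0.0, 1.0]] [399.18875197   0.         316.3767144 ] [0.02599249 0.         0.         0.         0.        ]
0.1 [0.25772831 0.56857918 0.18366914] [[-0.911  0.413 -0.001]
 [ 0.413  0.911 -0.002]
 [ 0.    -0.002 -1.   ]] 0.0187 0.08743195899442197
```

View pics/top0.png

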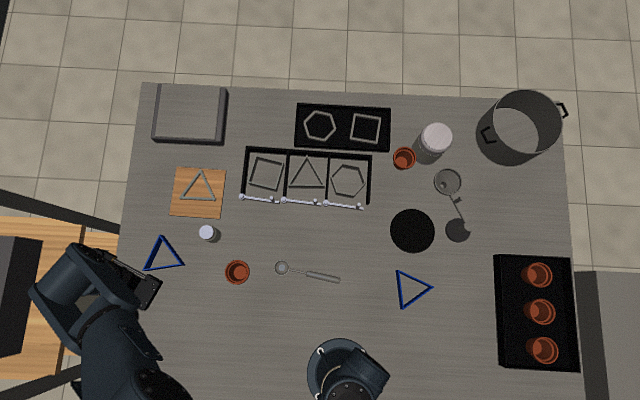

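View pics/scene0.png

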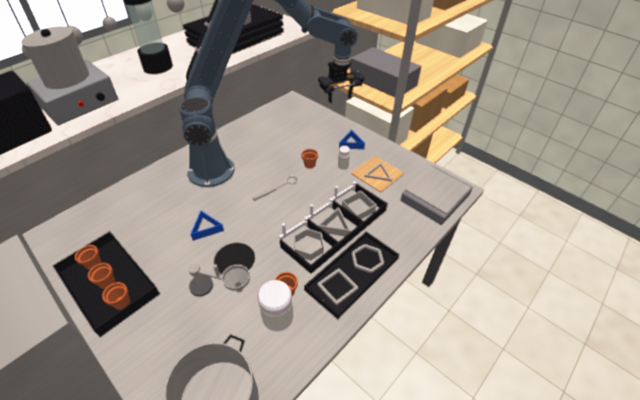

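The sample on the board (top 198,187) is a triangle, and the matching ring is in the middle bay (307,177). The pad is at (412,230), the funnel at (447,181) and its hinge at (458,230). The blue triangles are decoys.

Run:
```python
from h import *
f=np.load("pics/top.npz"); im,d,w=f["im"],f["d"],f["w"]
v,u=np.mgrid[0:400,0:640]
box=lambda a,b,c,e:(u>a)&(u<b)&(v>c)&(v<e)
g=im.max(-1); x,y,z=w[...,0],w[...,1],w[...,2]
# rack
m=box(232,382,138,218)&(z>.036)&(z<.055)&(g<60)
r=cv2.minAreaRect(w[m][:,:2].astype(np.float32)*1000); print("rack",m.sum(),r,cv2.boxPoints(r).round(1).tolist())
# pins
m=(box(232,382,185,218)&(z>.055)).astype(np.uint8)
n,l,s,c=cv2.connectedComponentsWithStats(m)
for i in range(1,n):
    p=w[l==i];print("pin",s[i],c[i].round(1),p.mean(0).round(4),p.max(0).round(4))
# pad
m=box(380,440,200,260)&(g<40)
n,l,s,c=cv2.connectedComponentsWithStats(m.astype(np.uint8));i=1+s[1:,4].argmax()
p=w[l==i];e=cv2.minEnclosingCircle(p[:,:2].astype(np.float32)); print("pad",p.mean(0),e,s[i])
# ring triangle
m=box(284,330,150,196)&(z>.03)&(g>75)&(z<.05)
n,l,s,c=cv2.connectedComponentsWithStats(m.astype(np.uint8));i=1+s[1:,4].argmax()
p=w[l==i];a,t=cv2.minEnclosingTriangle((p[:,None,:2]*1000).astype(np.float32));print("ring",s[i],p[:,2].mean(),t.reshape(3,2).round(1).tolist(),t.reshape(3,2).mean(0))
# funnel
m=box(425,480,160,250)&(z>.03)
for lo,hi in((.03,.09),(.09,.108),(.108,.118),(.118,.137),(.137,.175)):
    k=m&(z>lo)&(z<hi); 
    n,l,s,c=cv2.connectedComponentsWithStats(k.astype(np.uint8))
    for i in range(1,n):
        if s[i,4]>3:
            p=w[l==i]; print("fun",lo,hi,s[i,4],c[i].round(0),p.mean(0).round(4),cv2.minEnclosingCircle(p[:,:2].astype(np.float32)))
for nm,b in (("spoon",(270,345,255,290)),("pot",(220,255,255,290)),("shaker",(195,220,220,245)),("blue",(390,436,265,312)),("tin",(415,458,118,165)),("pot2",(390,416,145,172))):
    k=box(*b)&(z>.008); p=w[k]; print(nm,k.sum(),p.min(0).round(3),p.max(0).round(3))
big=cv2.resize(im[135:275,225:485],None,fx=3,fy=3,interpolation=cv2.INTER_CUBIC);cv2.imwrite("pics/crop1.png",big[...,::-1])
```

```text
rack 893 ((627.782470703125, 136.3360137939453), (428.35479736328125, 214.77279663085938), 88.08924865722656) [[513.2999877929688, -74.0999984741211], [728.0, -81.30000305175781], [742.2999877929688, 346.79998779296875], [527.5999755859375, 354.0]]
pin [270 196   4   6  17] [271.5 198.4] [0.5276 0.2431 0.0787] [0.5349 0.2474 0.0897]
pin [314 199   3   5  15] [315. 201.] [0.5258 0.1038 0.0775] [0.5318 0.1071 0.0908]
pin [356 203   5   5  16] [358.1 205. ] [ 0.5187 -0.0341  0.0803] [ 0.5248 -0.0294  0.0888]
pad [nan nan nan] ((0.4569929242134094, -0.2237236201763153), 0.07462847977876663) [ 390  209   45   44 1530]
ring [288 156  37  30 120] 0.03920843182073921 [[582.2000122070312, 199.5], [693.0999755859375, 140.0], [588.7999877929688, 75.69999694824219]] [621.39496 138.407  ]
fun 0.03 0.09 16 [430. 161.] [ 0.6874 -0.2744  0.0398] ((0.688157320022583, -0.27520400285720825), 0.014835258945822716)
fun 0.03 0.09 97 [444. 184.] [ 0.601  -0.3086  0.0808] ((0.5990123748779297, -0.3080359697341919), 0.021414073184132576)
fun 0.03 0.09 37 [460. 229.] [ 0.4608 -0.3634  0.0537] ((0.461586892604
[... 774 characters left out ...]
1746172308922)
fun 0.118 0.137 156 [448. 181.] [ 0.5992 -0.3066  0.1272] ((0.5967752933502197, -0.30473706126213074), 0.04353241249918938)
fun 0.118 0.137 10 [456. 200.] [ 0.5377 -0.3293  0.1277] ((0.5384260416030884, -0.3307455778121948), 0.005385752767324448)
fun 0.137 0.175 24 [460. 198.] [ 0.5387 -0.3326  0.153 ] ((0.5397483110427856, -0.33393120765686035), 0.0064739747904241085)
spoon 311 [0.273 0.015 0.008] [0.338 0.228 0.024]
pot 359 [0.239 0.299 0.008] [0.329 0.373 0.072]
shaker 285 [0.384 0.409 0.011] [0.431 0.458 0.105]
blue 316 [ 0.203 -0.28   0.008] [ 0.323 -0.168  0.048]
tin 1161 [ 0.685 -0.314  0.008] [ 0.829 -0.218  0.156]
pot2 365 [ 0.652 -0.224  0.008] [ 0.747 -0.147  0.071]
```

View pics/crop1.png

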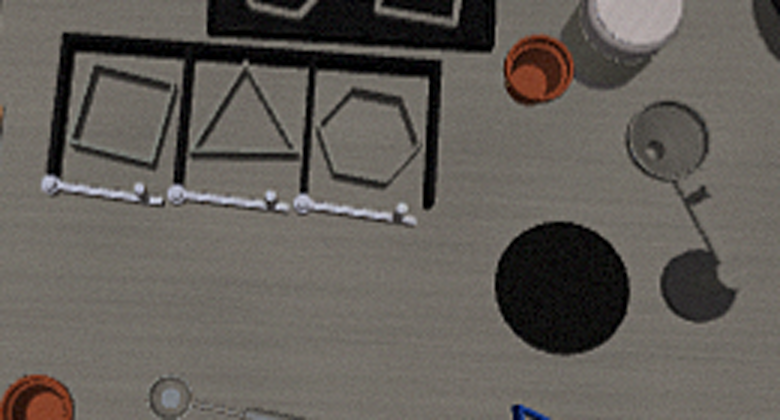

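The picture confirms the layout: triangle ring in the middle bay, gate pin at crop (270,197). The ring is within about 2 cm of the bay centre, and the funnel angle is about 1.15 rad. First I'll turn the tool so that it closes along the gate's mean swing direction.

Call:
step_arm(moves=[[1,0,0,0,0.148],[1,0,0,0,0.148],[1,0,0,0,0.148],[1,0,0,0,0.148],[1,0,0,0,0.148],[1,0,0,0,0.148],[1,0,0,0,0.148],[1,0,0,0,0.148],[1,0,0,0,0.148],[1,0,0,0,0.148]], newtons=10)

```text
clock: 1.1
position: [0.2579, 0.5688, 0.184]
tool_rot: [[0.335, 0.942, -0.001], [0.942, -0.335, -0.001], [-0.001, -0.0, -1.0]]
force: [-0.2, 0.4, -0.1]
gripper_width: 0.0871
finger_force: 0.0
```

Call:
step_arm(moves=[[1,0,0,0,0.148],[1,0,0,0,0.148],[1,0,0,0,0.148],[1,0,0,0,0]])

```text
clock: 1.5
position: [0.2579, 0.5688, 0.184]
tool_rot: [[0.702, 0.712, -0.001], [0.712, -0.702, -0.001], [-0.001, 0.0, -1.0]]
force: [0.5, -0.3, 0.1]
gripper_width: 0.0871
finger_force: 0.0
```

```bash
cat >> h.py <<'E'
def go(*tgts):
    """print tool-frame shift (mm) through world points from the measured pose"""
    s=bot.read_state(); R=np.array(s["tool_rot"]); p=np.array(s["position"])
    print("t",s["clock"],"p",p.round(4),"yaw_y deg",np.degrees(np.arctan2(R[1,1],R[0,1])).round(1),"tilt",R[:,2].round(3),"j",np.round(s["joints"],2),"F",np.round(s["force"],1),"w",round(s["gripper_width"],4))
    for t in tgts:
        t=np.array(t); print("->",t.round(4),"shift",((t-p)@R*1000).round(1)); p=t
E
python3 -c "
from h import *
go((.5255,.1045,.184),(.5255,.1045,.055))"
```

```text
t 1.5 p [0.2579 0.5688 0.184 ] yaw_y deg -44.6 tilt [-0.001 -0.001 -1.   ] j [ 0.97  0.53  1.43 -0.    1.18  1.75] F [ 0.5 -0.3  0.1] w 0.0871
-> [0.5255 0.1045 0.184 ] shift [-1.425e+02  5.166e+02  3.000e-01]
-> [0.5255 0.1045 0.055 ] shift [  0.2  -0.  129. ]
```

Call:
step_arm(moves=[[1,-12,43,0,0],[1,-12,43,0,0],[1,-12,43,0,0],[1,-12,43,0,0],[1,-12,43,0,0],[1,-12,43,0,0],[1,-12,43,0,0],[1,-12,43,0,0],[1,-12,43,0,0],[1,-12,43,0,0]])

```text
clock: 2.5
position: [0.4803, 0.18, 0.1845]
tool_rot: [[0.7, 0.714, -0.0], [0.714, -0.7, 0.0], [-0.0, -0.0, -1.0]]
force: [0.1, 1.0, -0.1]
gripper_width: 0.0869
finger_force: 0.0
```

Call:
step_arm(moves=[[1,-12,43,0,0],[1,-10,43,0,0],[1,0,0,0,0],[1,0,0,0,0]])

```text
clock: 2.9
position: [0.5255, 0.1047, 0.1842]
tool_rot: [[0.703, 0.711, -0.001], [0.711, -0.703, 0.0], [-0.001, -0.001, -1.0]]
force: [-0.1, -0.6, -0.6]
gripper_width: 0.0872
finger_force: 0.0
```

```bash
python3 -c "
from h import *
go((.5255,.1045,.184),(.5255,.1045,.055))
im,d,w=pts('wrist'); cv2.imwrite('pics/w1.png',im[...,::-1])
x,y,z=w[...,0],w[...,1],w[...,2]
k=(z>.06)&(z<.1)&(abs(x-.5255)<.03)&(abs(y-.1045)<.03); print(k.sum(),w[k].mean(0),w[k].min(0),w[k].max(0))
k=(z>.036)&(z<.05)&(np.hypot(x-.53,y-.2095)<.03); print(k.sum(),w[k].mean(0) if k.any() else 0)
"
```

```text
t 2.9 p [0.5255 0.1047 0.1842] yaw_y deg -44.6 tilt [-0.001  0.    -1.   ] j [-0.01  0.41  1.66  0.    1.08  0.77] F [-0.1 -0.6 -0.6] w 0.0872
-> [0.5255 0.1045 0.184 ] shift [-0.2  0.1  0.2]
-> [0.5255 0.1045 0.055 ] shift [1.00e-01 1.00e-01 1.29e+02]
146 [0.52995844 0.10431918 0.0799907 ] [0.52290147 0.09754381 0.06102153] [0.53486321 0.10877417 0.08692551]
272 [0.54284004 0.20922917 0.04409194]
```

View pics/w1.png

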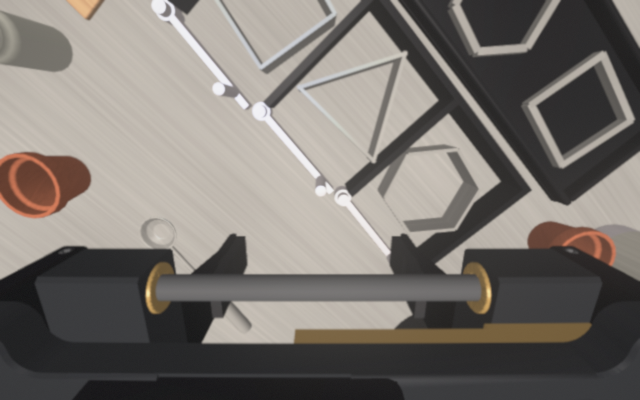

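The wrist view shows the middle gate pin at (320,188) between the fingers, about 3 mm from where I expected. I'll descend and pinch.

Call:
step_arm(moves=[[1,1,2,40,0],[1,0,0,45,0],[1,0,0,44,0],[1,0,0,0,0],[-1,0,0,0,0],[-1,0,0,0,0],[-1,0,0,0,0],[-1,0,0,0,0],[-1,0,0,0,0],[-1,0,0,0,0]], newtons=10)

```text
clock: 3.95
position: [0.5281, 0.1049, 0.0564]
tool_rot: [[0.703, 0.712, 0.001], [0.712, -0.703, -0.0], [0.001, 0.001, -1.0]]
force: [-0.2, 0.3, -0.3]
gripper_width: 0.0469
finger_force: 0.0
```

```bash
cat >> h.py <<'E'
def arc(c,th,n,r0=None):
    s=bot.read_state(); R=np.array(s["tool_rot"]); p=np.array(s["position"])
    v=(p-np.array(c))[:2]; print("r",np.hypot(*v),"ang",np.arctan2(v[1],v[0]))
    q=v
    for i in range(1,n+1):
        a=th*i/n; w=np.array([[np.cos(a),-np.sin(a)],[np.sin(a),np.cos(a)]])@v
        dd=np.append(w-q,0)@R*1000; q=w; print("[-1,%.0f,%.0f,0,0]"%(dd[0],dd[1]),end=", ")
    print()
E
python3 -c "
from h import *
go()
p=bot.read_state()['position']; h=(p[0]+.0035,p[1]+.105,0); print(h)
arc(h,-1.55,17)"
```

```text
t 3.95 p [0.5281 0.1049 0.0564] yaw_y deg -44.6 tilt [ 0.001 -0.    -1.   ] j [-0.01  0.6   1.76  0.    0.78  0.77] F [-0.2  0.3 -0.3] w 0.0469
(np.float64(0.5316079009012982), np.float64(0.20985785626752484), 0)
r 0.10505831713862541 ang -1.6041173226731433
[-1,-6,-7,0,0], [-1,-5,-8,0,0], [-1,-5,-8,0,0], [-1,-4,-9,0,0], [-1,-3,-9,0,0], [-1,-2,-9,0,0], [-1,-1,-9,0,0], [-1,-1,-10,0,0], [-1,0,-10,0,0], [-1,1,-10,0,0], [-1,2,-9,0,0], [-1,3,-9,0,0], [-1,4,-9,0,0], [-1,4,-8,0,0], [-1,5,-8,0,0], [-1,6,-8,0,0], [-1,7,-7,0,0],
```

Call:
step_arm(moves=[[-1,0,0,0,0],[-1,0,0,0,0],[-1,0,0,0,0],[-1,0,0,0,0],[-1,0,0,0,0],[-1,0,0,0,0]])

```text
clock: 4.55
position: [0.5276, 0.1049, 0.0555]
tool_rot: [[0.703, 0.712, -0.0], [0.712, -0.703, -0.0], [-0.0, -0.0, -1.0]]
force: [-0.3, 0.2, -0.6]
gripper_width: 0.0027
finger_force: 0.0
```

Call:
step_arm(moves=[[-1,-6,-7,0,0],[-1,-5,-8,0,0],[-1,-5,-8,0,0],[-1,-4,-9,0,0],[-1,-3,-9,0,0],[-1,-2,-9,0,0],[-1,-1,-9,0,0],[-1,-1,-10,0,0],[-1,0,-10,0,0],[-1,0,0,0,0]])

```text
clock: 5.55
position: [0.4508, 0.1421, 0.0555]
tool_rot: [[0.702, 0.713, -0.002], [0.713, -0.702, 0.0], [-0.001, -0.001, -1.0]]
force: [0.0, -0.1, 0.1]
gripper_width: 0.0005
finger_force: 0.0
```

```bash
python3 -c "
from h import *
go()
im,d,w=pts('top'); v,u=np.mgrid[0:400,0:640];z=w[...,2]
im2,d2,w2=pts('wrist')
a=cv2.resize(im[130:280,230:400],(680,600),interpolation=cv2.INTER_CUBIC);cv2.imwrite('pics/t2.png',a[...,::-1]);cv2.imwrite('pics/w2.png',im2[...,::-1])
k=(z>.06)&(z<.1)&(u>232)&(u<400)&(v>185)&(v<240)
n,l,s,c=cv2.connectedComponentsWithStats(k.astype(np.uint8))
for i in range(1,n): print(s[i],w[l==i].mean(0).round(4))
"
```

```text
t 5.55 p [0.4508 0.1421 0.0555] yaw_y deg -44.5 tilt [-0.002  0.    -1.   ] j [0.07 0.55 1.92 0.   0.67 0.85] F [ 0.  -0.1  0.1] w 0.0005
[270 197   1   3   3] [0.5276 0.2475 0.0834]
[314 200   1   3   3] [0.5249 0.1069 0.0813]
[357 203   4   5  15] [ 0.5188 -0.0345  0.0808]
```

View pics/t2.png

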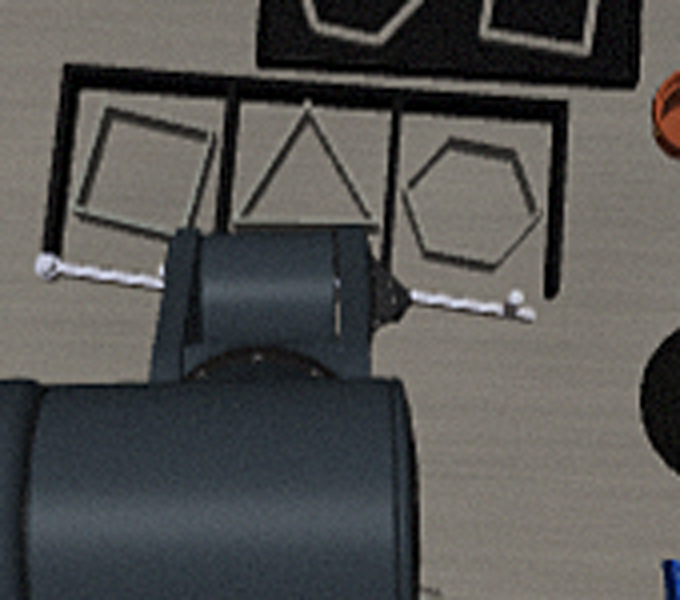

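The gripper hides the middle gate from the top camera, so I'll check the wrist view.

View pics/w2.png

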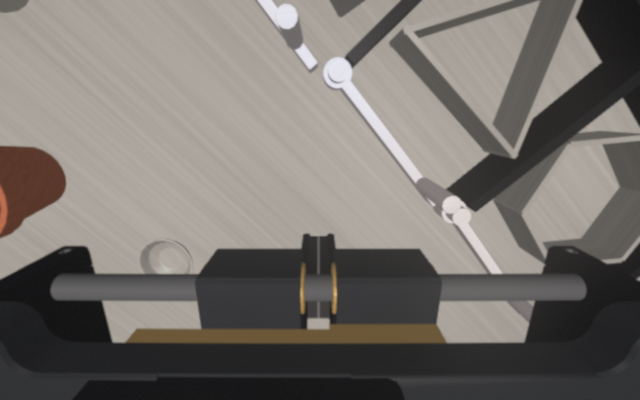

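The middle gate is still shut with its pin at (453,205); the fingers closed beside it. I'll re-measure from here.

```bash
python3 -c "
from h import *
im,d,w=pts('wrist'); z=w[...,2]; v,u=np.mgrid[0:400,0:640]
for a in (.04,.05,.06,.07,.078):
  k=(z>a)&(z<a+.01)&(abs(u-450)<45)&(abs(v-200)<30)
  if k.any(): print(a,k.sum(),w[k].mean(0).round(4),w[k].min(0).round(4),w[k].max(0).round(4),u[k].mean(),v[k].mean())
for uu,vv in((452,204),(340,70),(287,15)): print(uu,vv,w[vv,uu].round(4))
m=imaging.camera_model('wrist'); P=np.array(m['pose']); print(P.round(3).tolist())
K=np.array(m['camera_matrix']); D=np.array(m['dist'])
for p in ([.5281,.1049,.085],[.529,.103,.085],[.4508,.1421,.0555]):
  c=P[:3,:3].T@(np.array(p)-P[:3,3]); c=c*[1,-1,-1]; print(p,cv2.projectPoints(c.reshape(1,3),np.zeros(3),np.zeros(3),K,D)[0].ravel())
"
```

```text
0.04 786 [0.5431 0.0731 0.0443] [0.5222 0.0611 0.04  ] [0.5684 0.1099 0.05  ] 467.1119592875318 202.87022900763358
0.05 101 [0.5273 0.1081 0.0553] [0.5222 0.104  0.0501] [0.5335 0.1101 0.0599] 426.9009900990099 188.69306930693068
0.06 116 [0.5273 0.1081 0.0651] [0.5222 0.1041 0.06  ] [0.5335 0.11   0.07  ] 432.0603448275862 192.4051724137931
0.07 137 [0.5272 0.1081 0.0751] [0.5222 0.1041 0.07  ] [0.5336 0.1099 0.0799] 437.7810218978102 196.66423357664235
0.078 370 [0.528  0.1049 0.0837] [0.5222 0.0977 0.078 ] [0.5336 0.1101 0.0863] 447.4972972972973 203.2108108108108
452 204 [0.5296 0.103  0.0845]
340 70 [0.538  0.207  0.0441]
287 15 [0.5308 0.2428 0.086 ]
[[0.713, 0.671, 0.203, 0.509], [-0.701, 0.682, 0.208, 0.198], [0.002, -0.291, 0.957, 0.255], [0.0, 0.0, 0.0, 1.0]]
[0.5281, 0.1049, 0.085] [447.79835434 203.84936949]
[0.529, 0.103, 0.085] [450.87973156 204.9840186 ]
[0.4508, 0.1421, 0.0555] [314.52540501 228.17880973]
```

```bash
python3 -c "
from h import *
im,d,w=pts('wrist')
for p in ((308,238),(312,238),(328,238),(308,250),(330,260),(318,320),(230,270),(420,270)): print(p,w[p[1],p[0]].round(4), d[p[1],p[0]])
im,d,w=pts('top')
z=w[...,2]
for v in range(180,300,8): print(v,[tuple((w[v,u]*1000).round().tolist()) for u in (272,290,310,330)])
im,d,w=pts('scene'); x,y,z=[w[...,i] for i in range(3)]
k=(abs(x-.45)<.06)&(abs(y-.142)<.06)&(z>.045)&(z<.1); print(k.sum(),w[k].min(0),w[k].max(0),w[k].mean(0))
cv2.imwrite('pics/s3.png',cv2.resize(im[130:300,220:420],(800,680)[:2] and (700,595))[...,::-1])
"
```

```text
(308, 238) [0.4573 0.1533 0.1012] 0.16745114
(312, 238) [0.4577 0.1505 0.0974] 0.17166796
(328, 238) [0.465  0.1449 0.0999] 0.1689641
(308, 250) [0.4573 0.1527 0.1155] 0.15395597
(330, 260) [0.464  0.1436 0.1231] 0.14715777
(318, 320) [ 3.653e-01  5.150e-02 -3.000e-04] 0.30446082
(230, 270) [0.4621 0.1853 0.1822] 0.08236822
(420, 270) [0.4998 0.1472 0.181 ] 0.08377347
180 [(608.0, 255.0, 2.0), (612.0, 194.0, -3.0), (615.0, 125.0, -2.0), (618.0, 56.0, 1.0)]
188 [(572.0, 249.0, 34.0), (484.0, 161.0, 418.0), (486.0, 114.0, 421.0), (589.0, 55.0, 2.0)]
196 [(455.0, 197.0, 456.0), (461.0, 158.0, 436.0), (464.0, 113.0, 435.0), (562.0, 54.0, -4.0)]
204 [(431.0, 193.0, 483.0), (443.0, 157.0, 436.0), (445.0, 112.0, 435.0), (492.0, 59.0, 208.0)]
212 [(409.0, 188.0, 511.0), (426.0, 157.0, 424.0), (428.0, 111.0, 425.0), (506.0, 52.0, -1.0)]
220 [(389.0, 185.0, 531.0), (388.0, 147.0, 554.0), (391.0, 108.0, 544.0), (480.0, 51.0, -6.0)]
228 [(338.0, 153.0, 802.0), (339.0, 129.0, 803.0), (340.0, 102.0, 803.0), (341.0, 76.0, 803.0)]
236 [(326.0, 150.0, 816.0), (327.0, 127.0, 813.0), (328.0, 101.0, 815
[... 411 characters left out ...]
76 [(275.0, 146.0, 820.0), (276.0, 124.0, 818.0), (277.0, 99.0, 817.0), (278.0, 74.0, 816.0)]
284 [(265.0, 147.0, 810.0), (266.0, 124.0, 813.0), (267.0, 98.0, 812.0), (269.0, 73.0, 808.0)]
292 [(255.0, 147.0, 799.0), (256.0, 124.0, 796.0), (257.0, 98.0, 796.0), (258.0, 72.0, 795.0)]Traceback (most recent call last):
  File "<string>", line 9, in <module>
    k=(abs(x-.45)<.06)&(abs(y-.142)<.06)&(z>.045)&(z<.1); print(k.sum(),w[k].min(0),w[k].max(0),w[k].mean(0))
                                                                        ~~~~~~~~^^^
    return umr_minimum(a, axis, None, out, keepdims, initial, where)
ValueError: zero-size array to reduction operation minimum which has no identity
```

```bash
python3 -c "
from h import *
im,d,w=pts('scene'); x,y,z=[w[...,i] for i in range(3)]
k=(abs(x-.46)<.12)&(abs(y-.142)<.12)&(z>.05)
v,u=np.nonzero(k); print(k.sum(),u.min(),u.max(),v.min(),v.max())
for a in np.arange(.05,.3,.015):
  q=k&(z>a)&(z<=a+.015)
  if q.any(): print(a.round(3),q.sum(),w[q].min(0).round(3),w[q].max(0).round(3),w[q].mean(0).round(3))
cv2.imwrite('pics/s3.png',cv2.resize(im[110:270,220:420],(700,560),interpolation=cv2.INTER_CUBIC)[...,::-1])
print(imaging.camera_model('wrist')['pose'])
"
```

```text
5631 252 337 0 220
0.05 15 [0.528 0.063 0.051] [0.556 0.248 0.064] [0.535 0.17  0.057]
0.065 17 [0.527 0.096 0.065] [0.537 0.247 0.078] [0.533 0.166 0.073]
0.08 15 [0.523 0.099 0.081] [0.537 0.248 0.088] [0.531 0.168 0.084]
0.155 24 [0.373 0.053 0.161] [0.538 0.224 0.17 ] [0.501 0.086 0.167]
0.17 119 [0.376 0.053 0.17 ] [0.542 0.213 0.185] [0.479 0.117 0.179]
0.185 148 [0.407 0.049 0.185] [0.545 0.189 0.2  ] [0.481 0.115 0.19 ]
0.2 236 [0.433 0.05  0.2  ] [0.546 0.148 0.215] [0.496 0.099 0.206]
0.215 42 [0.421 0.115 0.215] [0.483 0.16  0.23 ] [0.461 0.133 0.222]
0.23 44 [0.45  0.114 0.23 ] [0.486 0.163 0.245] [0.466 0.134 0.236]
0.245 16 [0.437 0.106 0.247] [0.49  0.157 0.258] [0.467 0.133 0.252]
0.26 92 [0.402 0.101 0.26 ] [0.492 0.175 0.275] [0.468 0.126 0.27 ]
0.275 42 [0.434 0.103 0.275] [0.489 0.153 0.29 ] [0.47  0.121 0.282]
0.29 70 [0.43  0.104 0.29 ] [0.491 0.162 0.305] [0.473 0.123 0.297]
[[ 0.71216573  0.67190413  0.20338342  0.50928132]
 [-0.7020102   0.68109213  0.20807494  0.19789025]
 [ 0.00128356 -0.29096108  0.95673403  0.25535936]
 [ 0.          0.          0.          1.        ]]
```

View pics/s3.png

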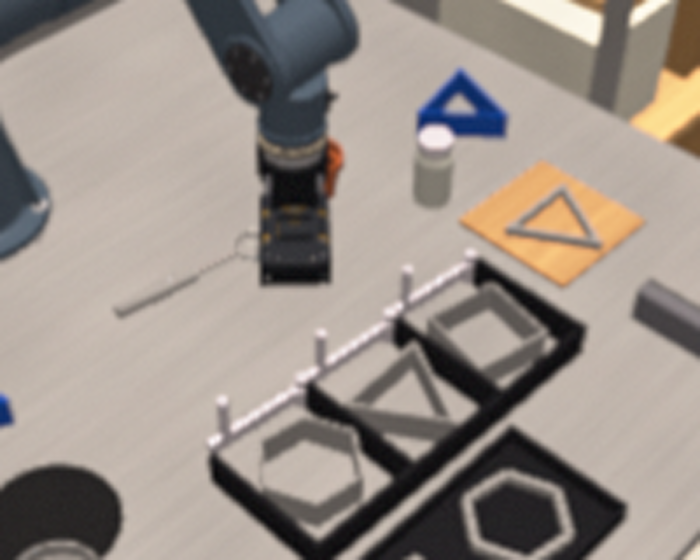

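The scene view shows the gripper body's underside at z≈0.16, and the wrist depth puts the fingertips at about 0.095. The reported TCP height is 0.055, so the tips look about 35–40 mm higher than stated and they closed above the pin. I'll check by gently touching empty bench.

Call:
step_arm(moves=[[-1,-18,-18,0,0],[-1,-17,-18,0,0],[-1,0,0,0,0],[-1,0,0,15,0],[-1,0,0,15,0],[-1,0,0,10,0],[-1,0,0,5,0],[-1,0,0,0,0]])

```text
clock: 6.7
position: [0.4024, 0.1415, 0.01]
tool_rot: [[0.703, 0.711, -0.001], [0.711, -0.703, -0.0], [-0.001, -0.001, -1.0]]
force: [-0.3, -0.6, -0.2]
gripper_width: 0.001
finger_force: 0.0
```

```bash
python3 -c "
from h import *
go()
im,d,w=pts('wrist'); 
for v in range(200,262,4): print(v,[tuple((w[v,u]*1000).round().tolist()) for u in (300,311,328,340)])
"
```

```text
t 6.7 p [0.4024 0.1415 0.01  ] yaw_y deg -44.6 tilt [-0.001 -0.    -1.   ] j [ 0.07  0.61  2.06 -0.    0.47  0.85] F [-0.3 -0.6 -0.2] w 0.001
200 [(405.0, 163.0, -0.0), (411.0, 157.0, -1.0), (420.0, 149.0, 1.0), (426.0, 142.0, -1.0)]
204 [(403.0, 161.0, 0.0), (409.0, 155.0, -0.0), (418.0, 146.0, -1.0), (424.0, 140.0, -1.0)]
208 [(401.0, 158.0, -1.0), (407.0, 153.0, -1.0), (416.0, 144.0, -1.0), (422.0, 138.0, -0.0)]
212 [(399.0, 157.0, 1.0), (405.0, 151.0, -0.0), (414.0, 142.0, 0.0), (420.0, 135.0, -1.0)]
216 [(396.0, 154.0, -2.0), (402.0, 148.0, -1.0), (411.0, 139.0, -0.0), (418.0, 133.0, -0.0)]
220 [(394.0, 152.0, -1.0), (400.0, 146.0, 0.0), (409.0, 137.0, -1.0), (416.0, 130.0, -1.0)]
224 [(392.0, 150.0, -1.0), (398.0, 144.0, -0.0), (407.0, 134.0, -1.0), (414.0, 128.0, 0.0)]
228 [(390.0, 147.0, 0.0), (396.0, 142.0, 1.0), (404.0, 132.0, -1.0), (411.0, 126.0, -1.0)]
232 [(387.0, 145.0, -0.0), (393.0, 139.0, -2.0), (402.0, 130.0, -0.0), (409.0, 123.0, -1.0)]
236 [(385.0, 143.0, 0.0), (406.0, 151.0, 48.0), (415.0, 145.0, 52.0), (406.0, 121.0, -1.0)]
240 [(382.0, 140.0, -1.0), (406.0, 151.0, 54.0), (415.0, 145.0, 58.0), (404.0, 119.0, 0.0)]
244 [(380.0, 138.0, -1.0), (407.0, 151.0, 59.0), (414.0, 145.0, 63.0), (402.0, 115.0, -2.0)]
248 [(378.0, 136.0, 0.0), (406.0, 150.0, 64.0), (414.0, 145.0, 68.0), (400.0, 114.0, 1.0)]
252 [(425.0, 172.0, 124.0), (407.0, 151.0, 69.0), (413.0, 144.0, 69.0), (434.0, 164.0, 126.0)]
256 [(425.0, 172.0, 128.0), (407.0, 150.0, 73.0), (413.0, 144.0, 73.0), (434.0, 163.0, 127.0)]
260 [(425.0, 172.0, 130.0), (407.0, 151.0, 78.0), (413.0, 145.0, 78.0), (434.0, 164.0, 131.0)]
```

The tip really is near z≈0.047 while the report says 0.010. I'll continue down until contact.

Call:
step_arm(moves=[[-1,0,0,15,0],[-1,0,0,9,0],[-1,0,0,4,0],[-1,0,0,2,0],[-1,0,0,0,0]])

```text
clock: 7.25
position: [0.4023, 0.1416, -0.0195]
tool_rot: [[0.703, 0.712, -0.0], [0.712, -0.703, -0.0], [-0.0, -0.0, -1.0]]
force: [-0.7, -0.6, 0.0]
gripper_width: 0.0003
finger_force: 0.0
```

Call:
step_arm(moves=[[-1,0,0,2,0],[-1,0,0,0,0]])

```text
clock: 7.45
position: [0.4024, 0.1416, -0.0213]
tool_rot: [[0.703, 0.712, 0.0], [0.712, -0.703, 0.0], [0.0, 0.0, -1.0]]
force: [-0.6, 0.3, 0.5]
gripper_width: 0.0005
finger_force: 0.0
```

Call:
step_arm(moves=[[-1,0,0,2,0],[-1,0,0,0,0]])

```text
clock: 7.65
position: [0.4023, 0.1416, -0.0235]
tool_rot: [[0.703, 0.712, -0.0], [0.712, -0.703, -0.0], [-0.0, -0.0, -1.0]]
force: [-0.2, 0.2, 0.5]
gripper_width: 0.0001
finger_force: 0.0
```

Call:
step_arm(moves=[[-1,0,0,2,0],[-1,0,0,0,0]])

```text
clock: 7.85
position: [0.4022, 0.1416, -0.0256]
tool_rot: [[0.703, 0.712, -0.0], [0.712, -0.703, -0.0], [-0.0, -0.0, -1.0]]
force: [0.0, -0.7, -0.2]
gripper_width: 0.0003
finger_force: 0.0
```

Confirmed: the tips are already below the reported zero with no contact. I'll go on in small steps.

Call:
step_arm(moves=[[-1,0,0,3,0],[-1,0,0,0,0]])

```text
clock: 8.05
position: [0.4021, 0.1416, -0.0287]
tool_rot: [[0.703, 0.712, -0.0], [0.712, -0.703, -0.0], [-0.0, -0.0, -1.0]]
force: [-0.2, 0.5, 0.0]
gripper_width: 0.0008
finger_force: 0.0
```

Call:
step_arm(moves=[[-1,0,0,2,0],[-1,0,0,0,0]])

```text
clock: 8.25
position: [0.4021, 0.1416, -0.0307]
tool_rot: [[0.703, 0.712, -0.0], [0.712, -0.703, -0.0], [-0.0, -0.0, -1.0]]
force: [-0.9, -0.1, -0.4]
gripper_width: 0.0009
finger_force: 0.0
```

Call:
step_arm(moves=[[-1,0,0,2,0],[-1,0,0,0,0]])

```text
clock: 8.45
position: [0.4022, 0.1416, -0.0326]
tool_rot: [[0.703, 0.712, -0.0], [0.712, -0.703, -0.0], [-0.0, -0.0, -1.0]]
force: [-0.5, 0.3, -0.8]
gripper_width: 0.0004
finger_force: 0.0
```

Call:
step_arm(moves=[[-1,0,0,1,0],[-1,0,0,0,0]])

```text
clock: 8.65
position: [0.4023, 0.1416, -0.0335]
tool_rot: [[0.703, 0.712, -0.0], [0.712, -0.703, -0.0], [-0.0, -0.0, -1.0]]
force: [0.2, -0.9, 0.4]
gripper_width: 0.0007
finger_force: 0.0
```

```bash
python3 -c "
from h import *
go()
im,d,w=pts('wrist'); 
for v in range(228,244,2): print(v,[tuple((w[v,u]*1000).round().tolist()) for u in (311,328)])
"
```

```text
t 8.65 p [ 0.4023  0.1416 -0.0335] yaw_y deg -44.6 tilt [-0. -0. -1.] j [ 0.08  0.72  2.08 -0.    0.35  0.85] F [ 0.2 -0.9  0.4] w 0.0007
228 [(408.0, 153.0, -0.0), (416.0, 146.0, 0.0)]
230 [(408.0, 153.0, 0.0), (415.0, 145.0, -0.0)]
232 [(406.0, 151.0, -1.0), (414.0, 145.0, 1.0)]
234 [(405.0, 150.0, -0.0), (nan, nan, nan)]
236 [(406.0, 151.0, 5.0), (414.0, 145.0, 8.0)]
238 [(406.0, 151.0, 7.0), (414.0, 145.0, 11.0)]
240 [(407.0, 151.0, 11.0), (414.0, 145.0, 13.0)]
242 [(407.0, 151.0, 14.0), (414.0, 145.0, 16.0)]
```

True tip height is the reported z plus about 37 mm, and lateral position agrees to about 1 mm. I'll redo the pin grasp at the right height.

Call:
step_arm(moves=[[0,0,0,-35,0],[0,0,0,-35,0],[0,0,0,-34,0],[0,0,0,0,0],[0,21,39,0,0],[0,21,39,0,0],[0,20,38,0,0],[0,0,0,0,0],[0,0,0,28,0],[0,0,0,29,0]])

```text
clock: 9.7
position: [0.5283, 0.1041, 0.0127]
tool_rot: [[0.703, 0.711, 0.001], [0.711, -0.703, 0.0], [0.001, 0.001, -1.0]]
force: [-0.4, 0.6, -0.1]
gripper_width: 0.0433
finger_force: 0.0
```

Call:
step_arm(moves=[[-1,0,0,0,0],[-1,0,0,0,0],[-1,0,0,0,0],[-1,0,0,0,0],[-1,0,0,0,0],[-1,0,0,0,0],[-1,0,0,0,0]])

```text
clock: 10.4
position: [0.5292, 0.1043, 0.0146]
tool_rot: [[0.703, 0.712, 0.002], [0.712, -0.703, 0.0], [0.001, 0.001, -1.0]]
force: [0.3, 0.3, 4.7]
gripper_width: 0.0117
finger_force: 10.0
```

Call:
step_arm(moves=[[-1,0,0,-5,0],[-1,-6,-7,0,0],[-1,-5,-8,0,0],[-1,-5,-8,0,0],[-1,-4,-9,0,0],[-1,-3,-9,0,0],[-1,-2,-9,0,0],[-1,-1,-9,0,0],[-1,-1,-10,0,0],[-1,0,-10,0,0]])

```text
clock: 11.4
position: [0.4526, 0.1409, 0.0187]
tool_rot: [[0.703, 0.712, 0.0], [0.712, -0.703, -0.0], [0.0, 0.0, -1.0]]
force: [1.7, -0.5, -7.1]
gripper_width: 0.011
finger_force: 10.0
```

Call:
step_arm(moves=[[-1,1,-10,0,0],[-1,2,-9,0,0],[-1,3,-9,0,0],[-1,4,-9,0,0],[-1,4,-8,0,0],[-1,5,-8,0,0],[-1,6,-8,0,0],[-1,6,-7,0,0],[-1,0,0,0,0]])

```text
clock: 12.3
position: [0.4275, 0.2118, 0.0187]
tool_rot: [[0.702, 0.713, 0.002], [0.713, -0.702, 0.001], [0.002, 0.001, -1.0]]
force: [1.5, -0.7, -1.4]
gripper_width: 0.0114
finger_force: 10.0
```

Gate pinched and swung to about 1.55 rad. I'll nudge it slightly further, release, rise and turn for the ring's front wall.

Call:
step_arm(moves=[[-1,4,-4,0,0],[-1,0,0,0,0],[0,0,0,0,0],[0,0,0,0,0],[0,0,0,0,0],[0,0,0,0,0],[0,0,0,-30,0],[0,0,0,-30,0],[0,0,0,0,-0.137],[0,0,0,0,-0.137]])

```text
clock: 13.3
position: [0.427, 0.2161, 0.0796]
tool_rot: [[0.479, 0.878, 0.002], [0.878, -0.479, 0.001], [0.001, 0.002, -1.0]]
force: [-0.3, -1.1, 0.6]
gripper_width: 0.0434
finger_force: 0.0
```

Call:
step_arm(moves=[[0,0,0,0,-0.137],[0,0,0,0,-0.137],[0,0,0,0,-0.137],[0,0,0,0,-0.137],[0,0,0,0,0]])

```text
clock: 13.8
position: [0.4261, 0.2159, 0.0785]
tool_rot: [[-0.043, 0.999, -0.001], [0.999, 0.043, -0.0], [-0.0, -0.001, -1.0]]
force: [0.6, -0.1, 0.2]
gripper_width: 0.0431
finger_force: 0.0
```

```bash
python3 -c "
from h import *
im,d,w=pts('wrist'); x,y,z=[w[...,i] for i in range(3)]
k=(z>.033)&(z<.045)&(im.max(-1)>75)&(x>.56)&(x<.72)&(y>.072)&(y<.205)
n,l,s,c=cv2.connectedComponentsWithStats(k.astype(np.uint8));i=1+s[1:,4].argmax()
p=w[l==i];a,t=cv2.minEnclosingTriangle((p[:,None,:2]*1000).astype(np.float32));print(s[i],t.reshape(3,2).round(1).tolist(),t.reshape(3,2).mean(0))
k=(z>.06)&(z<.092)&(np.hypot(x-.43,y-.21)<.04);print(k.sum(),w[k].mean(0) if k.any() else 0)
go((.589,.1375,.075),(.589,.1375,-.018))
a=cv2.resize(im,(640,400));cv2.imwrite('pics/w4.png',a[...,::-1])"
```

```text
[488 235  56  34 426] [[583.7999877929688, 178.89999389648438], [581.9000244140625, 200.3000030517578], [643.0999755859375, 166.1999969482422]] [602.92236 181.78973]
364 [0.43210404 0.22276638 0.0793562 ]
t 13.85 p [0.4262 0.2159 0.0785] yaw_y deg 2.3 tilt [-0.001 -0.    -1.   ] j [0.23 0.51 1.9  0.   0.74 0.19] F [-0.5 -0.6  0.2] w 0.0437
-> [0.589  0.1375 0.075 ] shift [-84.8 159.5   3.4]
-> [ 0.589   0.1375 -0.018 ] shift [ 0.  0. 93.]
```

View pics/w4.png

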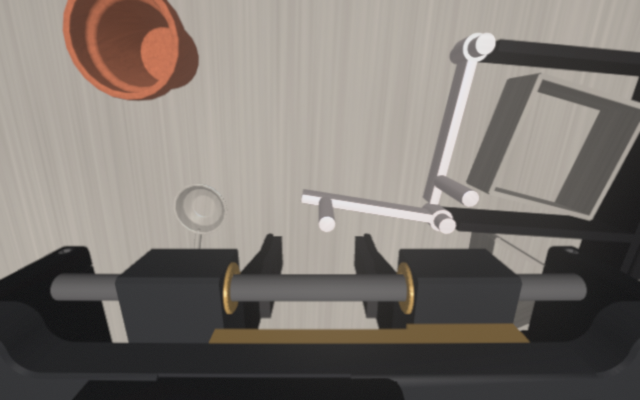

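The middle gate is open square (bar from (440,218) to (305,195)) and the ring is untouched. Now I'll pinch the ring's front wall.

Call:
step_arm(moves=[[0,-21,40,0,0],[0,-21,40,0,0],[0,-21,40,0,0],[0,-22,40,0,0],[0,0,0,0,0],[0,0,0,40,0],[0,0,0,35,0],[0,0,0,20,0],[0,0,0,0,0]])

```text
clock: 14.75
position: [0.5862, 0.1379, -0.0196]
tool_rot: [[-0.041, 0.999, -0.008], [0.999, 0.041, -0.0], [0.0, -0.008, -1.0]]
force: [-1.1, 0.7, -0.7]
gripper_width: 0.0436
finger_force: 0.0
```

Call:
step_arm(moves=[[-1,0,0,0,0],[-1,0,0,0,0],[-1,0,0,0,0],[-1,0,0,0,0],[-1,0,0,0,0],[-1,0,0,0,0],[-1,0,0,0,0],[-1,0,0,0,0]], newtons=20)

```text
clock: 15.55
position: [0.5895, 0.1379, -0.0161]
tool_rot: [[-0.043, 0.999, -0.001], [0.999, 0.043, -0.0], [0.0, -0.001, -1.0]]
force: [-3.2, 1.0, 5.0]
gripper_width: 0.0039
finger_force: 20.0
```

Wall gripped (3.9 mm). I'll drag it out along the rack axis.

Call:
step_arm(moves=[[-1,-1,-10,0,0],[-1,0,-18,0,0],[-1,1,-20,0,0],[-1,1,-20,0,0],[-1,2,-20,0,0],[-1,1,-22,0,0],[-1,2,-22,0,0],[-1,1,-22,0,0],[-1,2,-22,0,0],[-1,2,-21,0,0]])

```text
clock: 16.55
position: [0.3947, 0.1405, -0.0159]
tool_rot: [[-0.043, 0.999, 0.007], [0.999, 0.043, 0.0], [0.0, 0.007, -1.0]]
force: [1.2, -0.4, -0.6]
gripper_width: 0.0041
finger_force: 20.0
```

Call:
step_arm(moves=[[-1,0,0,0,0],[-1,0,0,0,0]])

```text
clock: 16.75
position: [0.3884, 0.1405, -0.0159]
tool_rot: [[-0.043, 0.999, -0.007], [0.999, 0.043, -0.0], [0.0, -0.007, -1.0]]
force: [-5.9, 1.4, 11.8]
gripper_width: 0.0038
finger_force: 20.0
```

```bash
python3 -c "
from h import *
im,d,w=pts('scene'); x,y,z=[w[...,i] for i in range(3)]
k=(z>.03)&(z<.046)&(x>.36)&(x<.512)&(y>.06)&(y<.206)
p=w[k];print(k.sum(),p.min(0),p.max(0))
k=(z>.06)&(z<.092)&(np.hypot(x-.43,y-.22)<.04);print(k.sum(),w[k].mean(0) if k.any() else 0)
R=np.array(bot.read_state()['tool_rot']); p=np.array(bot.read_state()['position'])
print('ring centre est',p+.034*R[:,1])
go((.392,-.05,p[2]),(.392,-.226,p[2]),(.423,-.226,p[2]))"
```

```text
131 [0.3824741  0.07911607 0.03011579] [0.50849049 0.20503761 0.04531396]
3 [0.43251713 0.22388647 0.08351452]
ring centre est [ 0.42236123  0.14196586 -0.01615614]
t 16.8 p [ 0.3884  0.1405 -0.0159] yaw_y deg 2.5 tilt [-0.007 -0.    -1.   ] j [0.07 0.67 2.1  0.   0.37 0.03] F [-6.9  2.  11.7] w 0.0041
-> [ 0.392  -0.05   -0.0159] shift [-190.5   -4.6    0. ]
-> [ 0.392  -0.226  -0.0159] shift [-175.8   -7.6    0. ]
-> [ 0.423  -0.226  -0.0159] shift [-1.3 31.  -0.2]
```

The ring is out of the bay. Now I'll slide it sideways to the pad.

Call:
step_arm(moves=[[-1,-10,0,0,0],[-1,-18,-1,0,0],[-1,-22,-1,0,0],[-1,-22,0,0,0],[-1,-22,-1,0,0],[-1,-22,-1,0,0],[-1,-22,0,0,0],[-1,-22,-1,0,0],[-1,-22,-1,0,0],[-1,-22,-1,0,0]])

```text
clock: 17.8
position: [0.3933, -0.0634, -0.0159]
tool_rot: [[-0.043, 0.999, -0.001], [0.999, 0.043, 0.001], [0.001, -0.001, -1.0]]
force: [0.9, 5.4, 10.4]
gripper_width: 0.0039
finger_force: 20.0
```

Call:
step_arm(moves=[[-1,-22,-1,0,0],[-1,-22,-1,0,0],[-1,-22,-1,0,0],[-1,-22,-1,0,0],[-1,-22,0,0,0],[-1,-22,3,0,0],[-1,-22,8,0,0],[-1,-10,15,0,0],[-1,0,6,0,0],[-1,0,0,0,0]])

```text
clock: 18.8
position: [0.4307, -0.2277, -0.0159]
tool_rot: [[-0.043, 0.999, 0.002], [0.999, 0.043, -0.002], [-0.003, 0.002, -1.0]]
force: [-0.4, -2.6, 5.0]
gripper_width: 0.0039
finger_force: 20.0
```

```bash
cat >> h.py <<'E'
def ring(cam):
    im,d,w=pts(cam); x,y,z=[w[...,i] for i in range(3)]; c=im.astype(int)
    k=(z>.033)&(z<.046)&(np.hypot(x-.457,y+.224)<.1)&(abs(c[...,0]-c[...,2])<25)
    p=w[k]; a,t=cv2.minEnclosingTriangle((p[:,None,:2]*1000).astype(np.float32)); t=t.reshape(3,2)
    print(cam,k.sum(),t.round(1).tolist(),"sides",[round(float(np.hypot(*(t[i]-t[i-1]))),1) for i in range(3)],"c",t.mean(0).round(1))
    return im
E
python3 -c "
from h import *
p=np.array(bot.read_state()['position']);R=np.array(bot.read_state()['tool_rot'])
go((.457,-.224,p[2])-.034*R[:,1]); print('ring',p+.034*R[:,1])
ring('scene')"
```

```text
t 18.8 p [ 0.4307 -0.2277 -0.0159] yaw_y deg 2.5 tilt [ 0.002 -0.002 -1.   ] j [-0.72  0.7   1.92 -0.    0.52 -0.76] F [-0.4 -2.6  5. ] w 0.0039
-> [ 0.423  -0.2255 -0.016 ] shift [ 2.5 -7.6  0. ]
ring [ 0.46470799 -0.22618842 -0.01582127]
scene 110 [[440.70001220703125, -175.5], [545.0999755859375, -230.89999389648438], [415.29998779296875, -304.5]] sides [131.5, 118.2, 149.2] c [ 467. -237.]
```

Call:
step_arm(moves=[[-1,2,-6,0,0],[-1,0,0,0,0],[-1,0,0,0,0],[0,0,0,0,0],[0,0,0,0,0],[0,0,0,0,0],[0,0,0,0,0],[0,0,0,0,0],[0,0,0,-15,0],[0,0,0,-40,0]])

```text
clock: 19.85
position: [0.4214, -0.2229, 0.0366]
tool_rot: [[-0.043, 0.999, -0.006], [0.999, 0.043, 0.005], [0.005, -0.006, -1.0]]
force: [0.7, -1.1, 0.1]
gripper_width: 0.0424
finger_force: 0.0
```

Call:
step_arm(moves=[[0,0,0,-40,0],[0,20,-5,0,0.148],[0,40,-5,0,0.148],[0,40,0,0,0.148],[0,40,0,0,0.148],[0,40,0,0,0.148],[0,0,0,0,0.082],[0,0,0,0,0]])

```text
clock: 20.65
position: [0.4592, -0.0614, 0.0785]
tool_rot: [[0.676, 0.736, -0.0], [0.736, -0.676, -0.0], [-0.0, -0.0, -1.0]]
force: [0.4, 0.1, -0.1]
gripper_width: 0.0436
finger_force: 0.0
```

```bash
python3 -c "
from h import *
m=imaging.camera_model('top'); im=ring('top')
cv2.imwrite('pics/t5.png',cv2.resize(im[140:280,260:480],(770,490),interpolation=cv2.INTER_CUBIC)[...,::-1])
# pad again from black pixels cast on z=0
K=np.array(m['camera_matrix']);D=np.array(m['dist']);P=np.array(m['pose'])
z0=np.load('pics/top.npz')['im'].max(-1); k=np.zeros((400,640),bool);k[200:260,380:438]=z0[200:260,380:438]<40
n,l,s,c=cv2.connectedComponentsWithStats(k.astype(np.uint8));i=1+s[1:,4].argmax();v,u=np.nonzero(l==i)
q=cv2.undistortPoints(np.stack([u,v],-1).reshape(-1,1,2).astype(np.float32),K,D).reshape(-1,2)
r=np.c_[q[:,0],-q[:,1],-np.ones(len(q))]@P[:3,:3].T; g=P[:3,3]-r*(P[2,3]/r[:,2:]); print('pad',g.mean(0),cv2.minEnclosingCircle(g[:,:2].astype(np.float32)))
go((.4275,.2165,.08),(.4275,.2165,.015))"
```

```text
top 82 [[423.29998779296875, -289.0], [424.70001220703125, -244.1999969482422], [556.7000122070312, -205.39999389648438]] sides [157.4, 44.8, 137.5] c [ 468.2 -246.2]
pad [ 0.45616371 -0.22387374  0.        ] ((0.45650777220726013, -0.22397327423095703), 0.07443352788686752)
t 20.7 p [ 0.4589 -0.0621  0.0784] yaw_y deg -42.6 tilt [-0.001  0.    -1.   ] j [-0.38  0.49  1.93 -0.    0.72  0.37] F [-0.6 -0.2 -0.3] w 0.0433
-> [0.4275 0.2165 0.08  ] shift [ 183.9 -211.5   -1.5]
-> [0.4275 0.2165 0.015 ] shift [ 0.  0. 65.]
```

View pics/t5.png

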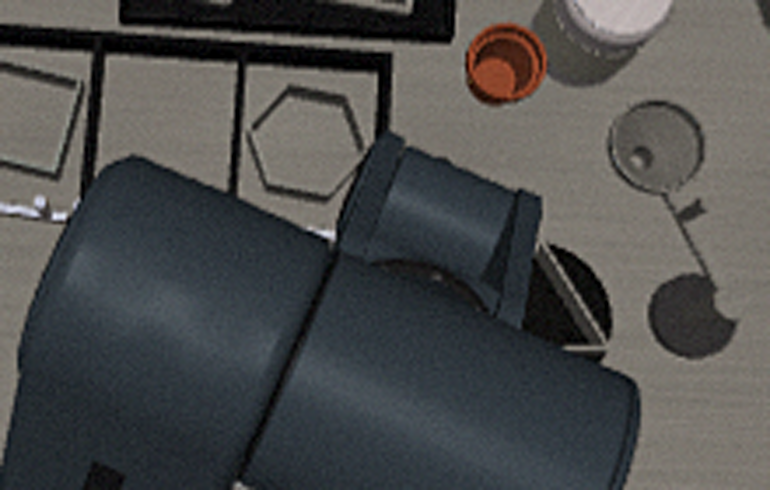

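The ring lies on the pad, but the arm half hides it. I'll move over the gate pin and look again.

Call:
step_arm(moves=[[0,26,-30,0,0],[0,26,-30,0,0],[0,26,-30,0,0],[0,26,-30,0,0],[0,26,-30,0,0],[0,27,-31,0,0],[0,27,-31,0,0],[0,0,0,0,0],[0,0,0,0,0]])

```text
clock: 21.6
position: [0.4279, 0.2163, 0.0784]
tool_rot: [[0.677, 0.736, -0.001], [0.736, -0.677, -0.001], [-0.001, -0.0, -1.0]]
force: [0.5, -0.8, 0.6]
gripper_width: 0.0431
finger_force: 0.0
```

```bash
python3 -c "
from h import *
ring('top')
im,d,w=pts('wrist'); x,y,z=[w[...,i] for i in range(3)]
k=(z>.06)&(z<.092)&(np.hypot(x-.43,y-.217)<.03);print(k.sum(),w[k].mean(0) if k.any() else 0)
k=(z>.083)&(z<.092)&(np.hypot(x-.43,y-.217)<.03);print(k.sum(),w[k].mean(0) if k.any() else 0)
go((.4275,.2165,.08),(.4275,.2165,.018))"
```

```text
top 148 [[422.79998779296875, -289.8999938964844], [420.70001220703125, -164.6999969482422], [530.0, -221.39999389648438]] sides [127.2, 125.2, 123.0] c [ 457.8 -225.3]
365 [0.43384681 0.22179583 0.07923277]
213 [0.43261309 0.22061955 0.08450692]
t 21.7 p [0.4283 0.2151 0.0784] yaw_y deg -42.8 tilt [-0.001 -0.001 -1.   ] j [ 0.23  0.51  1.89 -0.    0.74  0.98] F [ 0.1 -0.2 -0.3] w 0.0439
-> [0.4275 0.2165 0.08  ] shift [ 0.5 -1.5 -1.6]
-> [0.4275 0.2165 0.018 ] shift [ 0.1  0.  62. ]
```

The ring is centred at (457.8, −225.3), within about 2 mm of the pad. Now I'll pinch the gate pin again.

Call:
step_arm(moves=[[0,3,0,30,0],[0,0,0,30,0],[0,0,0,0,0],[-1,0,0,0,0],[-1,0,0,0,0],[-1,0,0,0,0],[-1,0,0,0,0],[-1,0,0,0,0],[-1,0,0,0,0],[-1,0,0,0,0]], newtons=10)

```text
clock: 22.7
position: [0.4304, 0.2188, 0.0192]
tool_rot: [[0.678, 0.735, 0.001], [0.735, -0.678, 0.0], [0.0, 0.0, -1.0]]
force: [-1.0, -0.3, 5.9]
gripper_width: 0.0118
finger_force: 10.0
```

```bash
python3 -c "
from h import *
go((.5285,.1043,.0185)); arc((.5320,.2095),1.62,18)"
```

```text
t 22.7 p [0.4304 0.2188 0.0192] yaw_y deg -42.7 tilt [ 0.001  0.    -1.   ] j [ 0.24  0.63  1.92 -0.    0.6   0.98] F [-1.  -0.3  5.9] w 0.0118
-> [0.5285 0.1043 0.0185] shift [-17.5 149.8   0.7]Traceback (most recent call last):
  File "<string>", line 3, in <module>
    go((.5285,.1043,.0185)); arc((.5320,.2095),1.62,18)
                             ~~~^^^^^^^^^^^^^^^^^^^^^^^
  File "h.py", line 19, in arc
    v=(p-np.array(c))[:2]; print("r",np.hypot(*v),"ang",np.arctan2(v[1],v[0]))
       ~^~~~~~~~~~~~
ValueError: operands could not be broadcast together with shapes (3,) (2,)
```

```bash
python3 -c "
from h import *
arc((.535,.2088,0),1.615,18)"
```

```text
r 0.10509981618679637 ang 3.046464322743196
[-1,-7,6,0,0], [-1,-7,7,0,0], [-1,-6,7,0,0], [-1,-5,8,0,0], [-1,-5,8,0,0], [-1,-4,9,0,0], [-1,-3,9,0,0], [-1,-2,9,0,0], [-1,-1,9,0,0], [-1,-1,9,0,0], [-1,0,9,0,0], [-1,1,9,0,0], [-1,2,9,0,0], [-1,3,9,0,0], [-1,4,9,0,0], [-1,4,8,0,0], [-1,5,8,0,0], [-1,6,8,0,0],
```

Call:
step_arm(moves=[[-1,-7,6,0,0],[-1,-7,7,0,0],[-1,-6,7,0,0],[-1,-5,8,0,0],[-1,-5,8,0,0],[-1,-4,9,0,0],[-1,-3,9,0,0],[-1,-2,9,0,0],[-1,-1,9,0,0]])

```text
clock: 23.6
position: [0.4541, 0.1398, 0.0186]
tool_rot: [[0.678, 0.735, -0.004], [0.735, -0.678, -0.001], [-0.003, -0.003, -1.0]]
force: [-3.4, -0.3, 5.0]
gripper_width: 0.0115
finger_force: 10.0
```

Call:
step_arm(moves=[[-1,-1,9,0,0],[-1,0,9,0,0],[-1,1,9,0,0],[-1,2,9,0,0],[-1,3,9,0,0],[-1,4,9,0,0],[-1,4,8,0,0],[-1,5,8,0,0],[-1,6,8,0,0],[-1,0,0,0,0]])

```text
clock: 24.6
position: [0.5326, 0.105, 0.0186]
tool_rot: [[0.679, 0.734, 0.004], [0.734, -0.679, -0.0], [0.003, 0.003, -1.0]]
force: [0.8, -1.6, 2.8]
gripper_width: 0.0114
finger_force: 10.0
```

```bash
python3 -c "
from h import *
go((.528,.104,.0185))"
```

```text
t 24.6 p [0.5326 0.105  0.0186] yaw_y deg -42.8 tilt [ 0.004 -0.    -1.   ] j [-0.01  0.67  1.77  0.    0.7   0.73] F [ 0.8 -1.6  2.8] w 0.0114
-> [0.528  0.104  0.0185] shift [-3.8 -2.7  0.1]
```

Gate shut. I'll release, rise, turn and go to the funnel pin.

Call:
step_arm(moves=[[0,0,0,0,0],[0,0,0,0,0],[0,0,0,0,0],[0,0,0,0,0],[0,0,0,-40,0],[0,0,0,-40,0],[0,0,0,-40,0],[0,0,0,0,-0.112],[0,0,0,0,-0.112],[0,0,0,0,0]])

```text
clock: 25.6
position: [0.5294, 0.1052, 0.139]
tool_rot: [[0.499, 0.867, 0.001], [0.867, -0.499, 0.0], [0.0, 0.001, -1.0]]
force: [-0.1, 0.8, 0.5]
gripper_width: 0.0433
finger_force: 0.0
```

```bash
python3 -c "
from h import *
go((.54,-.333,.139),(.54,-.333,.083))"
```

```text
t 25.6 p [0.5294 0.1052 0.139 ] yaw_y deg -29.9 tilt [ 0.001  0.    -1.   ] j [-0.01  0.47  1.69  0.    0.97  0.51] F [-0.1  0.8  0.5] w 0.0433
-> [ 0.54  -0.333  0.139] shift [-374.6  227.7   -0. ]
-> [ 0.54  -0.333  0.083] shift [-0. -0. 56.]
```

Call:
step_arm(moves=[[0,-38,23,0,0],[0,-38,23,0,0],[0,-38,23,0,0],[0,-38,23,0,0],[0,-38,23,0,0],[0,-38,23,0,0],[0,-38,23,0,0],[0,-38,23,0,0],[0,-36,22,0,0],[0,-35,22,0,0]])

```text
clock: 26.6
position: [0.5397, -0.3352, 0.1378]
tool_rot: [[0.502, 0.865, -0.001], [0.865, -0.502, 0.001], [0.0, -0.001, -1.0]]
force: [0.2, 0.7, -0.2]
gripper_width: 0.0435
finger_force: 0.0
```

Call:
step_arm(moves=[[0,0,0,0,0],[0,0,0,0,0]])

```text
clock: 26.8
position: [0.5395, -0.334, 0.1376]
tool_rot: [[0.502, 0.865, -0.001], [0.865, -0.502, 0.002], [0.001, -0.002, -1.0]]
force: [-0.1, 0.5, -0.6]
gripper_width: 0.0435
finger_force: 0.0
```

```bash
python3 -c "
from h import *
im,d,w=pts('wrist'); x,y,z=[w[...,i] for i in range(3)]
for lo,hi in((.12,.15),(.15,.17)):
  k=(z>lo)&(z<hi)&(np.hypot(x-.54,y+.333)<.02);print(k.sum(),w[k].mean(0) if k.any() else 0)
im,d,w=pts('top'); x,y,z=[w[...,i] for i in range(3)]; v,u=np.mgrid[0:400,0:640]
k=(z>.06)&(z<.1)&(u>232)&(u<372)&(v>185)&(v<240)
n,l,s,c=cv2.connectedComponentsWithStats(k.astype(np.uint8))
for i in range(1,n): print('gatepin',s[i],w[l==i].mean(0).round(4))
go((.54,-.333,.139))"
```

```text
225 [ 0.54380585 -0.33254281  0.13593209]
311 [ 0.54219716 -0.33513164  0.1582557 ]
gatepin [270 196   4   5  16] [0.5278 0.243  0.0808]
gatepin [314 198   3   5  15] [0.5285 0.1039 0.0801]
gatepin [357 203   4   5  16] [ 0.5187 -0.0349  0.0792]
t 26.9 p [ 0.5396 -0.332   0.1379] yaw_y deg -29.9 tilt [-0.002  0.002 -1.   ] j [-0.73  0.59  1.45  0.    1.1  -0.21] F [-0.2 -0.   0.2] w 0.0439
-> [ 0.54  -0.333  0.139] shift [-0.7  0.8 -1.2]
```

All gates are shut. I'll descend and pinch the funnel pin.

Call:
step_arm(moves=[[0,-1,1,28,0],[0,0,0,26,0],[-1,0,0,0,0],[-1,0,0,0,0],[-1,0,0,0,0],[-1,0,0,0,0],[-1,0,0,0,0],[-1,0,0,0,0],[-1,0,0,0,0]])

```text
clock: 27.8
position: [0.5412, -0.3353, 0.0857]
tool_rot: [[0.499, 0.867, 0.001], [0.867, -0.499, -0.001], [-0.0, 0.001, -1.0]]
force: [-0.6, 1.2, 6.2]
gripper_width: 0.0118
finger_force: 10.0
```

```bash
python3 -c "
from h import *
go(); arc((.4655,-.3735,0),1.15,13)"
```

```text
t 27.8 p [ 0.5412 -0.3353  0.0857] yaw_y deg -29.9 tilt [ 0.001 -0.001 -1.   ] j [-0.73  0.66  1.49  0.    0.99 -0.21] F [-0.6  1.2  6.2] w 0.0118
r 0.08477293529962779 ang 0.4681048876411678
[-1,4,-6,0,0], [-1,3,-7,0,0], [-1,3,-7,0,0], [-1,2,-7,0,0], [-1,1,-7,0,0], [-1,1,-7,0,0], [-1,0,-7,0,0], [-1,-1,-7,0,0], [-1,-1,-7,0,0], [-1,-2,-7,0,0], [-1,-3,-7,0,0], [-1,-3,-7,0,0], [-1,-4,-6,0,0],
```

Call:
step_arm(moves=[[-1,4,-6,0,0],[-1,3,-7,0,0],[-1,3,-7,0,0],[-1,2,-7,0,0],[-1,1,-7,0,0],[-1,1,-7,0,0],[-1,0,-7,0,0],[-1,-1,-7,0,0],[-1,-1,-7,0,0]])

```text
clock: 28.7
position: [0.4938, -0.293, 0.0853]
tool_rot: [[0.499, 0.867, 0.003], [0.867, -0.499, -0.0], [0.001, 0.003, -1.0]]
force: [2.4, 0.1, 5.3]
gripper_width: 0.0115
finger_force: 10.0
```

Call:
step_arm(moves=[[-1,-2,-7,0,0],[-1,-3,-7,0,0],[-1,-3,-7,0,0],[-1,-4,-6,0,0],[-1,-2,-3,0,0],[-1,0,0,0,0]])

```text
clock: 29.3
position: [0.4612, -0.2897, 0.0851]
tool_rot: [[0.5, 0.866, 0.004], [0.866, -0.5, 0.001], [0.003, 0.003, -1.0]]
force: [4.2, 2.6, 4.4]
gripper_width: 0.0119
finger_force: 10.0
```

```bash
python3 -c "
from h import *
go((.4615,-.289,.0857)); arc((.4655,-.3735,0),0.05,1)"
```

```text
t 29.3 p [ 0.4612 -0.2897  0.0851] yaw_y deg -30.0 tilt [ 0.004  0.001 -1.   ] j [-0.77  0.56  1.73  0.    0.85 -0.25] F [4.2 2.6 4.4] w 0.0119
-> [ 0.4615 -0.289   0.0857] shift [ 0.7 -0.1 -0.6]
r 0.08394708252858513 ang 1.6221994268229878
[-1,-2,-3,0,0],
```

Call:
step_arm(moves=[[-1,-2,-3,0,0],[-1,-1,-2,0,0],[-1,0,0,0,0]])

```text
clock: 29.6
position: [0.4609, -0.291, 0.0853]
tool_rot: [[0.502, 0.865, 0.014], [0.865, -0.502, -0.002], [0.005, 0.013, -1.0]]
force: [17.0, 3.5, -2.4]
gripper_width: 0.0118
finger_force: 10.0
```

The force rose to 17 N with no movement, so the funnel is at its stop. I'll back off, release, rise and verify.

Call:
step_arm(moves=[[-1,2,4,0,0],[0,0,0,0,0],[0,0,0,0,0],[0,0,0,0,0],[0,0,0,0,0],[0,0,0,0,0],[0,0,0,-40,0],[0,0,0,-40,0],[0,0,0,-40,0]])

```text
clock: 30.5
position: [0.4579, -0.2909, 0.2054]
tool_rot: [[0.499, 0.867, -0.001], [0.867, -0.499, 0.001], [0.0, -0.002, -1.0]]
force: [1.2, -0.5, -0.5]
gripper_width: 0.0433
finger_force: 0.0
```

Call:
step_arm(moves=[[0,45,0,0,0],[0,45,0,0,0],[0,45,0,0,0],[0,45,0,0,0],[0,45,0,0,0],[0,45,0,0,0],[0,45,0,0,0],[0,45,0,0,0],[0,0,0,0,0],[0,0,0,0,0]])

```text
clock: 31.5
position: [0.6376, 0.0217, 0.2039]
tool_rot: [[0.497, 0.868, -0.002], [0.868, -0.497, -0.0], [-0.001, -0.001, -1.0]]
force: [1.0, 0.4, -0.2]
gripper_width: 0.0439
finger_force: 0.0
```

```bash
python3 -c "
from h import *
go()
im,d,w=pts('top'); x,y,z=[w[...,i] for i in range(3)]
near=np.hypot(x-.46,y+.25)<.17
k=near&(z>.118)&(z<.138);p=w[k];print('funnel',cv2.minEnclosingCircle(p[np.hypot(p[:,0]-.457,p[:,1]+.224)<.06][:,:2].astype(np.float32)))
k=near&(z>.14)&(z<.17);print('pin',k.sum(),w[k].mean(0))
im2,d2,w2=pts('scene'); x,y,z=[w2[...,i] for i in range(3)]
k=(z>.033)&(z<.044)&(np.hypot(x-.457,y+.224)<.09);p=w2[k];print('ring',k.sum(),p.min(0),p.max(0))
cv2.imwrite('pics/end.png',np.hstack([cv2.resize(im[130:290,230:480],(400,256)),cv2.resize(im2[180:340,180:380],(320,256))])[...,::-1])
"
```

```text
t 31.5 p [0.6376 0.0217 0.2039] yaw_y deg -29.8 tilt [-0.002 -0.    -1.   ] j [-0.14  0.53  1.38 -0.    1.24  0.38] F [ 1.   0.4 -0.2] w 0.0439
funnel ((0.4556834399700165, -0.23241424560546875), 0.051517535001039505)
pin 21 [ 0.45874032 -0.28603832  0.15571819]
ring 108 [ 0.42558363 -0.28656828  0.03317465] [ 0.53042202 -0.17841208  0.04399913]
```

View pics/end.png

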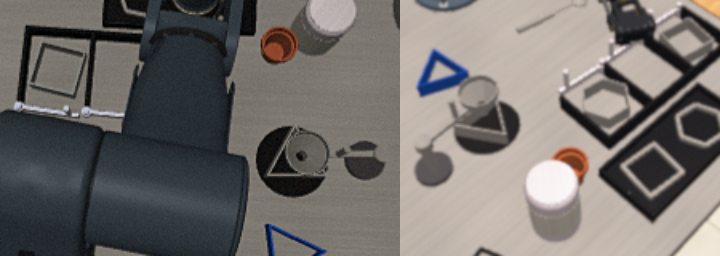

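The ring is on the pad with the funnel over it, all gates are shut and the arm is clear. Handing in.

```bash
python3 -c "
from bench import order
print(order.close_job())"
```

```text
the job is handed in; nothing more can be done
None
```

I handed the job in at about 32 s, and no pass or fail came back: the triangle ring is about 2 mm off the pad's centre, all three gates are shut, and the funnel is at its stop over the ring.

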